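# Snap the sprung dust cap into the sauce canister's neck

## Task

Close the sauce canister for the night: take the grey dust cap by its two upright tabs, pinch them together, and fit it into the canister's neck. Press it down gently against the springy seal - the neck must not be pushed hard - and let the tabs spread so that the cap is caught under the rim and stays down, level, when you let go. Leave the salt mill and the tape roll alone.

Things in the scene. Friction and masses are not known exactly. Their poses are not given: they have to be found in the camera images.
- cap_mid (a point): Grey plastic dust cap, loose, upright, yaw within 0.7 rad, under 0.1 kg, 52 mm tall. This point: on its axis half-way up, 26 mm above its foot; z up, y from tab to tab. Round flange 75 mm across, 4 mm thick, its top 2 mm below this point. Two upright tabs at +y and -y, 18 mm wide (x), 6 mm thick, rise 28 mm above the flange; outer faces 52 mm apart free, 40 mm fully pinched.
- cap: The same cap; origin on its axis at its foot. Below the flange (underside at z = 20 mm): four guide ribs with rounded feet, outermost 26 mm from the axis, and at +y and -y a catch, one piece with the tab above it, 16 mm wide, at z = 0 to 8 mm; catches reach 30 mm from the axis when free, 24 mm when pinched.
- tab_a (a joint): how far the cap's +y tab is pushed inwards, m: 0 free, 0.006 fully pinched; its spring pushes outwards with 3.6 N free to 7.2 N pinched
- tab_b (a joint): the same for the -y tab
- canister: Steel sauce canister, fixed, round, 112 mm across, body 45 mm tall, small spigot low on one side. Origin on its axis at the table. A round neck 80 mm across rises from its top, screwed in more or less: the top of its steel rim is anywhere from 67 to 79 mm above the table, not reported, to be felt or seen. Mouth 54 mm across, rim 8 mm thick; below it the bore is 71 mm wide, 22 mm free depth or more.
- canister_axis (a point): Point on the canister's axis, 45 mm above the table. A black sprung seal ring (62 to 72 mm across) on the rim stands 7 mm above the rim when free; the cap's flange pushes it down: 2 N per mm, damped, solid at 6 mm (12 N). The catches are below the rim, free to spread, when it is down by over 3 mm (6 N); press to 8 to 11 N, then free the tabs. Over 25 N damages it.
- mill: a bystander: salt mill with a clear body and grey top, 44 mm across, 90 mm tall, loose; origin at the centre of its underside
- tape: a bystander: roll of tape lying flat, 52 mm across, 18 mm tall, loose; origin at the centre of its underside
Things that resemble listed ones, but are neither listed nor needed, are in the scene too. What is shaped like the cap but red is not meant.

How it is judged:
On the way, in this order (a step that is already met when the one before it is completed fails the run):
1. the cap is carried clear of the table (height (world z) of cap_mid above 0.092 m), for 0.1 s.
2. the cap, its tabs pinched, is pressed on the canister's neck with over 4 N (horizontal distance between cap_mid and canister_axis below 0.006 m and contact force between cap and canister above 4 N and value of joint each of tab_a, tab_b above 0.004 m), for 0.1 s.
At the end, for the whole second after the job is handed in: The cap sits in the canister's neck, caught under the rim: its axis within 4 mm of the canister's axis, upright within 0.06 rad, the point cap_mid 70 to 91 mm above the table, both tabs spread again (each within 2 mm of free), released and at rest (horizontal distance between cap_mid and canister_axis below 0.004 m and angle between cap_mid's own z axis and vertical below 0.06 rad and height (world z) of cap_mid between 0.07 and 0.091 m and value of joint each of tab_a, tab_b below 0.002 m and linear speed of cap below 0.02 m/s); the robot touches nothing.
It fails at once if the cap, not yet caught, is forced on the canister with more than 25 N (contact force between cap and canister above 25 N and (value of joint any of tab_a, tab_b above 0.002 m or height (world z) of cap_mid above 0.091 m)).
It fails at once if the cap is forced on the canister with more than 45 N, caught or not (contact force between cap and canister above 45 N).
It fails at once if the salt mill is moved by more than 20 mm (distance of mill from where it was at the start of the episode above 0.02 m).
It fails at once if the tape roll is moved by more than 20 mm (distance of tape from where it was at the start of the episode above 0.02 m).
It also fails if it takes over 45 s, if anything falls off the work surface, if the arm or the gripper's body presses on something with over 40 N, if the wrist force passes 120 N, or if a joint passes its speed limit or range.

## Robot

A 6-joint arm with a two-finger parallel gripper is mounted at the origin on a cart in front of the work surface, level with it; the furniture and walls round the work are solid. World frame = base frame: x ahead of the robot, y to its left, z up, the work surface at z = 0. Lengths are in m, angles in rad, forces in N, time in s.
With the tool pointing down it reaches from about 0.275 to 0.875 m from the base axis. Payload 12.5 kg.
Tool frame: the origin (TCP) lies on the centre line of the jaws, within the pads' length; the fingertips stand r.finger_overhang ahead of it and the grasp point (between the pads) lies 3 mm ahead of it (r.finger_overhang is the distance from the TCP to the fingertips, in m); z points along the fingers, y is the direction in which the jaws open and shut (so a half turn about z gives the same grasp; the last joint's range is limited). The gripper opens to 85 mm and grips with 20 to 120 N. Pads are 22 mm wide; open, the fingers measure 114 mm over their backs; the gripper's body (76 mm by 85 mm) begins 54 mm behind the grasp point. The pads swing forward as they close: fully open they stand 13 mm farther back than shut.
Start: joints at [-0.085, 0.351, 1.652, -0, 1.139, -0.085], TCP at [0.55, 0, 0.253] pointing down, gripper open.
Joint ranges: [-2.75, 2.75], [-0.79, 2.1], [0.01, 2.65], [-1.57, 4.71], [0.07, 3.14], [-2.87, 2.87]. Speed limits (rad/s): [2.22, 2.22, 2.79, 3.14, 3.14, 3.14].

## Interface

Orientations are given as a unit quaternion [x, y, z, w].
In Python, from cell import r, optics gives the robot as it stands. The module is installed in compiled form; this text tells all that it offers. Calls block until the motion is done:
- r.move_to(position, orientation): joint-space move of the TCP to a pose.
- r.move_linear(position, rot=None, vel=0.15): straight line of the TCP; rot=None keeps the orientation; vel is the mean speed in m/s.
- r.set_joints(angles): joint-space move.
- r.set_gripper(opening, squeeze=None): opening from 0.0 (shut) to 1.0 (fully open); squeeze is the grip in N (None keeps the last); returns when the fingers have stopped.
- r.sleep(seconds).
- r.inverse_kinematics(position, orientation): joint angles nearest the present ones, or None.
- optics.get_image(name): name is "scene" or "side" or "wrist"; returns a dict with "pixels" (420x560x3 uint8, red, green, blue), "depth" (420x560 float32, m along the optical axis (not along the pixel's ray), 0 where there is no reading), "fx", "fy", "cx", "cy" (pixels), "camera_from_world" (4x4, takes a point from world to camera coordinates); the wrist camera has in their place "mount" (4x4, takes a point from camera to tool coordinates, whose origin is the TCP and whose axes are the flange's). Camera axes: x right, y down, z forward; pixel columns grow to the right and rows downward; lengths in m; the calibration is good to about 2 mm. The wrist camera is an equidistant fisheye: a pixel r from the principal point sees the ray r / f radians off the axis. A picture is of the moment at which its call begins: read the wrist's pose just before it.
A pose or a line that the arm cannot do raises r.PlanningError and nothing moves.
- r.hand_in(): hands the job in, once; it reports no verdict.
Readings, each from a call of its own:
- r.current_t(): time.
- r.current_q(): joint angles.
- r.current_qvel(): joint speeds.
- r.current_effort(): joint torques, N m.
- r.current_tool_pos(): TCP position.
- r.current_ee_rot(): TCP orientation.
- r.current_contact_force(): force on the tool from outside, world axes, zero at the start.
- r.current_torque(): the same for the moment, N m.
- r.current_opening(): opening from 0.0 (shut) to 1.0 (fully open).
Only numpy, scipy, OpenCV 4.12 (cv2) and the standard library are available. Lean on these libraries where they do the work, as an engineer would, in place of code of your own. Each camera call takes 0.05 s, during which the arm holds its last target.

## Working session

There is one attempt and no reset: what is moved stays moved. The work goes in short steps, each a Python script; the robot and the scene stay as the last script left them, time stands still between calls to the robot, and variables do not carry over. Pictures are saved under pics/ and viewed, and the job is handed in when it is done.

```bash
mkdir -p pics; python3 - <<'E'
from cell import r, optics
import cv2, numpy as np, pickle
print(r.current_t(), r.finger_overhang, r.current_tool_pos(), r.current_ee_rot(), r.current_contact_force())
for n in ["scene","side","wrist"]:
    im=optics.get_image(n); pickle.dump(im,open(f"{n}0.pkl","wb"))
    cv2.imwrite(f"pics/{n}0.png",im["pixels"][:,:,::-1])
    print(n,im["fx"],im["fy"],im["cx"],im["cy"],np.round(im.get("camera_from_world",im.get("mount")),3).tolist())
E
```

```text
0.0 0.022 [5.49687810e-01 6.72105918e-05 2.52750555e-01] [ 7.07095014e-01  7.07118304e-01 -3.71109255e-04 -4.54725457e-04] [-0.34116336 -0.80621675  0.61041872]
scene 390.13937028931275 390.13937028931275 282.6145938839697 207.8766720634886 [[0.84, -0.542, 0.023, -0.488], [-0.183, -0.323, -0.928, 0.148], [0.511, 0.775, -0.371, 0.64], [0.0, 0.0, 0.0, 1.0]]
side 463.1652303740307 463.1652303740307 282.62021471493415 214.54149782495045 [[-0.969, -0.247, 0.02, 0.486], [-0.139, 0.474, -0.869, 0.153], [0.205, -0.845, -0.494, 0.7], [0.0, 0.0, 0.0, 1.0]]
wrist 325.19226210127806 325.19226210127806 279.00882281062155 211.54726066848156 [[0.001, -0.958, -0.286, 0.073], [1.0, 0.001, -0.0, -0.001], [0.0, -0.286, 0.958, -0.121], [0.0, 0.0, 0.0, 1.0]]
```

View pics/scene0.png

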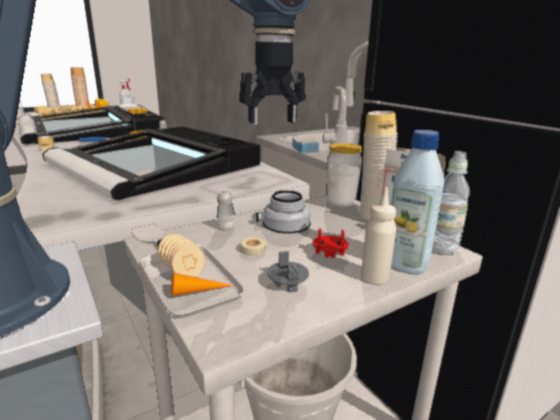

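View pics/side0.png

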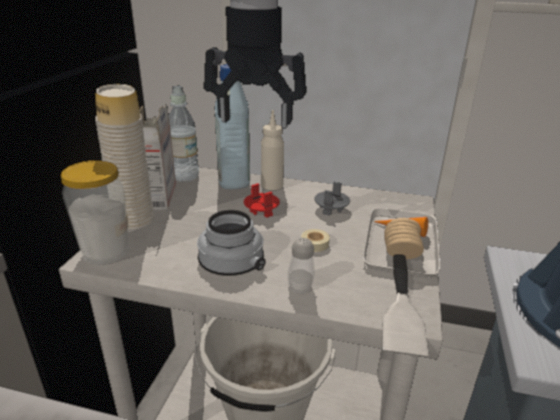

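View pics/wrist0.png

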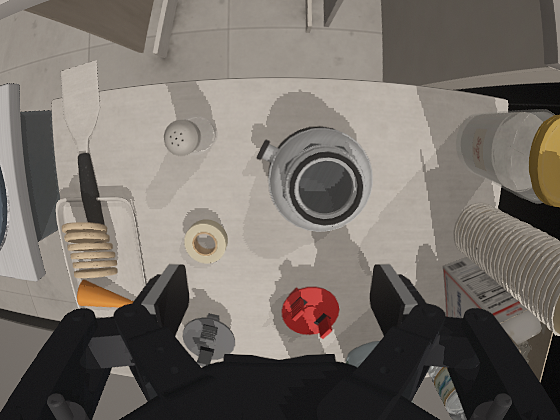

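Wrist view: grey cap at (208,338), red look-alike at (310,310), canister ring at (326,187), mill at (182,137), tape at (205,242). The grey one fits the description: it's grey, with two tabs. Next I'll enlarge the crop to confirm this and localise everything.

```bash
cat > h.py <<'E'
import numpy as np, cv2
from scipy.spatial.transform import Rotation as R
def tw(pos,q):
    T=np.eye(4);T[:3,:3]=R.from_quat(q).as_matrix();T[:3,3]=pos;return T
def rays(im,uv,T=None):
    uv=np.atleast_2d(uv).astype(float); x=(uv[:,0]-im["cx"])/im["fx"]; y=(uv[:,1]-im["cy"])/im["fy"]
    if "mount" in im:
        W=T@im["mount"]; rr=np.hypot(x,y)+1e-12
        d=np.c_[np.sin(rr)*x/rr,np.sin(rr)*y/rr,np.cos(rr)]
    else:
        W=np.linalg.inv(im["camera_from_world"]); d=np.c_[x,y,np.ones(len(x))]
    return W[:3,3], d@W[:3,:3].T, d
def plane(im,uv,z,T=None):
    o,d,_=rays(im,uv,T); return o+d*((z-o[2])/d[:,2])[:,None]
def cloud(im,T=None):
    h,w=im["depth"].shape; u,v=np.meshgrid(np.arange(w),np.arange(h))
    o,d,dc=rays(im,np.c_[u.ravel(),v.ravel()],T); s=im["depth"].ravel()/dc[:,2]
    P=o+d*s[:,None]; P[im["depth"].ravel()==0]=np.nan
    P[dc[:,2]<0.05]=np.nan
    return P.reshape(h,w,3)
E
python3 - <<'E'
import pickle
from h import *
T=tw([.549688,.0000672,.25275],[.707095,.7071183,-.000371,-.000455])
ims={n:pickle.load(open(n+"0.pkl","rb")) for n in ["scene","side","wrist"]}
cr=[]
for n,(u,v) in dict(scene=(305,255),side=(300,200),wrist=(255,325)).items():
    p=ims[n]["pixels"][v-48:v+48,u-80:u+80,::-1]; cr.append(cv2.resize(p,None,fx=3,fy=3,interpolation=1)[:, :480])
cv2.imwrite("pics/crop0.png",cv2.resize(np.vstack(cr),None,fx=.69,fy=.69))
for n,im in ims.items():
    P=cloud(im,T if n=="wrist" else None); hsv=cv2.cvtColor(im["pixels"],cv2.COLOR_RGB2HSV)
    g=dict(scene=(287,272),side=(333,200),wrist=(208,338))[n]
    c=dict(scene=(287,212),side=(231,240),wrist=(326,187))[n]
    for nm,(u,v),w in (("cap",g,32),("can",c,60)):
        q=P[max(0,v-w):v+w,u-w:u+w].reshape(-1,3)
        zr=(.012,.07) if nm=="cap" else (.055,.11)
        pc=q[(q[:,2]>zr[0])&(q[:,2]<zr[1])]
        m=np.median(pc,0); pc=pc[np.linalg.norm(pc[:,:2]-m[:2],axis=1)<.05]
        print(n,nm,len(pc),m.round(4),pc.min(0).round(3),pc.max(0).round(3),np.histogram(pc[:,2],bins=np.arange(zr[0],zr[1],.004))[0])
    print(n,"table",np.nanmedian(P[(abs(P[...,2])<.01)],0))
E
```

```text
scene cap 894 [ 0.4487 -0.2166  0.025 ] [ 0.414 -0.253  0.012] [ 0.488 -0.18   0.053] [ 10   0 123 479  44  40  39  41  39  45  34   0   0   0]
scene can 400 [0.7611 0.0301 0.0682] [0.761 0.015 0.055] [0.793 0.073 0.11 ] [28 30 28 24 33 30 29 25 29 32 29 29 29]
scene table [ 0.39344819 -0.15984163  0.00066746]
side cap 615 [ 0.4503 -0.2     0.0259] [ 0.415 -0.246  0.013] [ 0.488 -0.175  0.055] [ 13   0  50 336  28  33  32  32  30  34  27   0   0   0]
side can 1039 [0.5912 0.0229 0.0683] [ 0.554 -0.027  0.055] [0.634 0.049 0.077] [112 114 167 320 209 117   0   0   0   0   0   0   0]
side table [0.43290901 0.00884643 0.00117801]
wrist cap 1795 [ 0.4532 -0.2126  0.0254] [ 0.415 -0.253  0.02 ] [ 0.488 -0.178  0.055] [   0    0  125 1281   54   41   57   56   44   70   67    0    0    0]
wrist can 2983 [0.5915 0.0109 0.0687] [ 0.553 -0.034  0.055] [0.633 0.046 0.077] [ 158   41  274 1323  750  437    0    0    0    0    0    0    0]
wrist table [ 0.52039282 -0.01405777  0.00086765]
```

View pics/crop0.png

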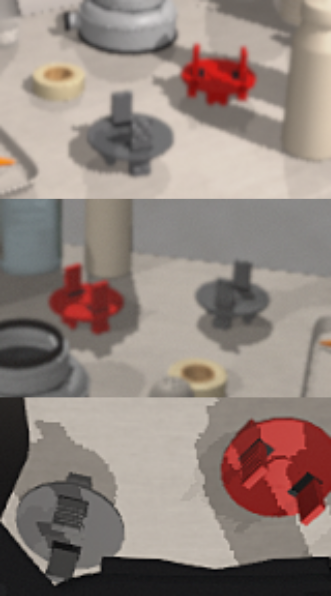

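Confirmed: the grey item has a round flange and two tabs, and the red one is the look-alike. Next I'll take a wrist view directly above the cap.

```bash
python3 - <<'E'
import pickle
from h import *
T=tw([.549688,.0000672,.25275],[.707095,.7071183,-.000371,-.000455])
for n in ["scene","side","wrist"]:
    im=pickle.load(open(n+"0.pkl","rb"))
    P=cloud(im,T if n=="wrist" else None).reshape(-1,3)
    s=P[(np.hypot(P[:,0]-.4515,P[:,1]+.2155)<.035)&(P[:,2]>.044)&(P[:,2]<.06)]
    a=s[s[:,1]>-.2155];b=s[s[:,1]<=-.2155]
    d=a.mean(0)-b.mean(0); print(n,len(a),len(b),a.mean(0).round(4),b.mean(0).round(4),"yaw",np.arctan2(-d[0],d[1]))
E
cat > look.py <<'E'
import sys,pickle
from cell import r,optics
from h import *
def look(name,cam="wrist"):
    p=r.current_tool_pos();q=r.current_ee_rot();im=optics.get_image(cam)
    T=tw(p,q);pickle.dump((im,T),open(name+".pkl","wb"));cv2.imwrite(f"pics/{name}.png",im["pixels"][:,:,::-1]);return im,T
E
python3 - <<'E'
from look import *
q=[.7071068,.7071068,0,0]
r.move_to([.4515,-.2155,.20],q)
print(r.current_t(),r.current_tool_pos()); look("w1")
E
```

```text
scene 57 61 [ 0.4553 -0.1954  0.0493] [ 0.4443 -0.2407  0.0495] yaw -0.23823949957257
side 45 46 [ 0.4571 -0.1911  0.0498] [ 0.4456 -0.2357  0.0494] yaw -0.2510623227739541
wrist 107 74 [ 0.4567 -0.1916  0.0502] [ 0.4458 -0.2361  0.0499] yaw -0.2393949516354446
1.1083 [ 0.45211799 -0.21500899  0.20032586]
```

View pics/w1.png

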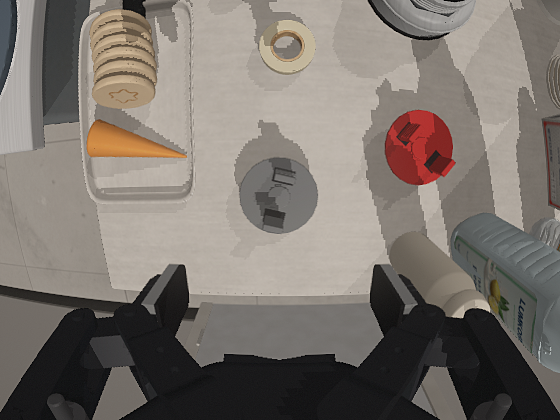

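```bash
python3 - <<'E'
from look import *
import json
yaw=-.243
y=np.array([-np.sin(yaw),np.cos(yaw),0])
best=None
for s in (1,-1):
    M=np.c_[np.cross(s*y,[0,0,-1]),s*y,[0,0,-1]]; q=R.from_matrix(M).as_quat()
    for p in ([.451,-.215,.2],[.451,-.215,.05],[.5915,.011,.22],[.5915,.011,.08]):
        j=r.inverse_kinematics(p,q.tolist()); print(s,p,None if j is None else np.round(j,2))
    if s==1: json.dump(q.tolist(),open("q.json","w")); Q=q.tolist()
r.move_to([.451,-.215,.20],Q); r.sleep(.2); print(r.current_tool_pos()); look("w2")
r.move_to([.5915,.011,.25],Q); r.sleep(.2); print(r.current_tool_pos(),r.current_t()); look("w3")
E
```

```text
1 [0.451, -0.215, 0.2] [-0.54  0.33  1.83 -0.    0.98 -1.87]
1 [0.451, -0.215, 0.05] [-0.54  0.58  1.92 -0.    0.65 -1.87]
1 [0.5915, 0.011, 0.22] [-0.06  0.46  1.57 -0.    1.11 -1.39]
1 [0.5915, 0.011, 0.08] [-0.06  0.65  1.66 -0.    0.83 -1.39]
-1 [0.451, -0.215, 0.2] [-0.54  0.33  1.83 -0.    0.98  1.28]
-1 [0.451, -0.215, 0.05] [-0.54  0.58  1.92 -0.    0.65  1.28]
-1 [0.5915, 0.011, 0.22] [-0.06  0.46  1.57 -0.    1.11  1.75]
-1 [0.5915, 0.011, 0.08] [-0.06  0.65  1.66 -0.    0.83  1.75]
[ 0.45104729 -0.2149335   0.20002773]
[0.59124907 0.00982362 0.24988292] 3.8667
```

```bash
cd pics; python3 -c "
import cv2,numpy as np
cv2.imwrite('w23.png',cv2.resize(np.hstack([cv2.imread('w2.png'),cv2.imread('w3.png')])[:,:],None,fx=.71,fy=.71))"
```

```text
(no output)
```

View pics/w23.png

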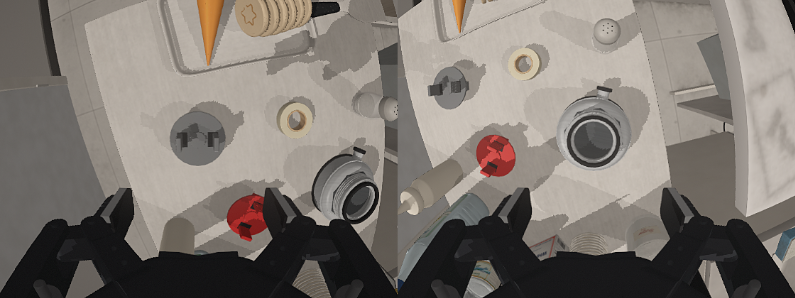

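Cap at about (278,193) in w2, and ring at about (279,195) in w3, each near the picture centre. I'll fit circles to their edges.

```bash
python3 - <<'E'
import pickle
from h import *
from scipy.optimize import least_squares
def circ(p):
    f=lambda a:np.hypot(p[:,0]-a[0],p[:,1]-a[1])-a[2]
    s=least_squares(f,[*p.mean(0)[:2],.03],loss="soft_l1",f_scale=.001);return s.x,np.sqrt(np.mean(s.fun**2))
im,T=pickle.load(open("w2.pkl","rb"));P=cloud(im,T)
m=((P[...,2]>.012)&(np.hypot(P[...,0]-.451,P[...,1]+.215)<.05)).astype(np.uint8)
c=max(cv2.findContours(m,0,cv2.CHAIN_APPROX_NONE)[0],key=cv2.contourArea)[:,0]
pl=plane(im,c,.024,T); 
print("cap",circ(pl), "minmaxrows",c.min(0),c.max(0))
s=P.reshape(-1,3); s=s[(np.hypot(s[:,0]-.451,s[:,1]+.215)<.035)&(s[:,2]>.048)&(s[:,2]<.06)]
yv=np.array([.2406,.9706]);xv=np.array([.9706,-.2406])
t=s[:,:2]@yv; k=t>np.median([t.min(),t.max()])
A,B=s[k],s[~k]
print("tabs",[((g[:,:2]@v).min().round(4),(g[:,:2]@v).max().round(4)) for g in (A,B) for v in (xv,yv)],np.median(s[:,2]))
for g in (A,B):
    rr=cv2.minAreaRect(((g[:,:2]-[.451,-.215])*1000).astype(np.float32)); print(rr)
im,T=pickle.load(open("w3.pkl","rb"));P=cloud(im,T)
hsv=cv2.cvtColor(im["pixels"],cv2.COLOR_RGB2HSV)
near=np.hypot(P[...,0]-.5915,P[...,1]-.011)<.06
dk=((hsv[...,2]<60)&near).astype(np.uint8); dk=cv2.morphologyEx(dk,cv2.MORPH_OPEN,np.ones((2,2),np.uint8))
vis=im["pixels"][130:260,210:350,::-1].copy()
cs,h=cv2.findContours(dk,cv2.RETR_CCOMP,cv2.CHAIN_APPROX_NONE)
q=P[near];print("z hist",np.histogram(q[:,2],bins=np.arange(.03,.085,.0025)))
for i,cc in enumerate(cs):
    if len(cc)>60:
        cc=cc[:,0]; b,d=cc.min(0),cc.max(0)
        for z in (.068,.075):
            print("contour",i,h[0][i],len(cc),b,d,z,circ(plane(im,cc,z,T)))
        cv2.polylines(vis,[(cc-[210,130]).reshape(-1,1,2)],True,(0,0,255),1)
cv2.imwrite("pics/ring.png",np.hstack([cv2.resize(vis,None,fx=4,fy=4,interpolation=0)]))
# top-plane points
tp=P[near&(P[...,2]>.0725)&(P[...,2]<.085)];print("top",len(tp),np.median(tp[:,2]),tp.min(0),tp.max(0))
E
```

```text
cap (array([ 0.67574849, -0.283485  ,  0.17618351]), np.float64(0.06281050632262931)) minmaxrows [119 264] [439 419]
tabs [(np.float64(0.4799), np.float64(0.4979)), (np.float64(-0.0814), np.float64(-0.0747)), (np.float64(0.4807), np.float64(0.4988)), (np.float64(-0.1272), np.float64(-0.1207))] 0.05244460530352757
((4.769248962402344, 21.59002685546875), (6.445123195648193, 17.96738052368164), 77.1261978149414)
((-5.416604042053223, -23.091571807861328), (6.413503646850586, 18.214679718017578), 74.83836364746094)
z hist (array([  39,  366,  240,  391,  495, 1253, 1262, 1433,    4,   20,   80,
         89,   17,   59,  451, 1083,   90,  699,  445,    0,    0,    0]), array([0.03  , 0.0325, 0.035 , 0.0375, 0.04  , 0.0425, 0.045 , 0.0475,
       0.05  , 0.0525, 0.055 , 0.0575, 0.06  , 0.0625, 0.065 , 0.0675,
       0.07  , 0.0725, 0.075 , 0.0775, 0.08  , 0.0825, 0.085 ]))
contour 1 [13  0  2 -1] 228 [ 36 389] [ 89 419] 0.068 (array([ 0.86813325, -0.45997637,  0.05377317]), np.float64(0.024832360009318512))
contour 1 [13  0  2 -1] 228 [ 36 389] [ 89 419] 0.075 (array([ 0.86012073, -0.4487
[... 597 characters left out ...]
, np.float64(0.06145501803308418))
contour 150 [161 149 151  -1] 243 [240 164] [313 236] 0.068 (array([0.59604978, 0.00602426, 0.03531288]), np.float64(0.0009576746769366958))
contour 150 [161 149 151  -1] 243 [240 164] [313 236] 0.075 (array([0.5943027 , 0.00652741, 0.03449572]), np.float64(0.0009349594658902465))
contour 160 [ -1 159  -1 150] 185 [243 168] [310 231] 0.068 (array([0.59579126, 0.00606588, 0.03176711]), np.float64(0.00042622806651503866))
contour 160 [ -1 159  -1 150] 185 [243 168] [310 231] 0.075 (array([0.5940528 , 0.00656765, 0.03103388]), np.float64(0.000416383127596819))
top 1144 0.07481879715546313 [ 0.55811843 -0.02976949  0.07250342] [0.62925479 0.04083833 0.07725238]
```

View pics/ring.png

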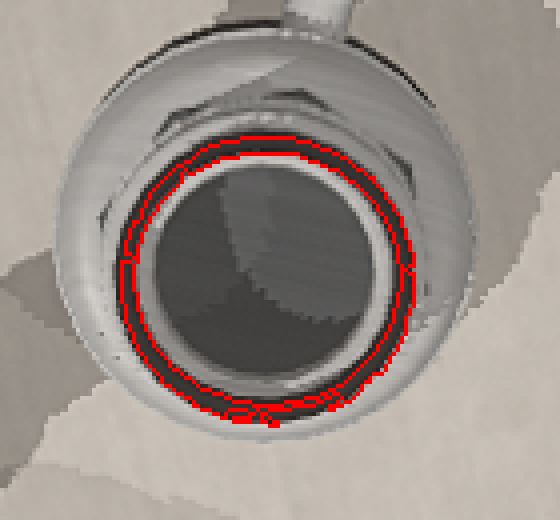

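```bash
python3 - <<'E'
import pickle
from h import *
from scipy.optimize import least_squares
def circ(p):
    f=lambda a:np.hypot(p[:,0]-a[0],p[:,1]-a[1])-a[2]
    s=least_squares(f,[*p.mean(0)[:2],.03],loss="soft_l1",f_scale=.001);return s.x,np.sqrt(np.mean(s.fun**2))
im,T=pickle.load(open("w2.pkl","rb"));P=cloud(im,T)
m=((P[...,2]>.02)&(P[...,2]<.06)&(np.hypot(P[...,0]-.451,P[...,1]+.215)<.042)).astype(np.uint8)
c=max(cv2.findContours(m,0,cv2.CHAIN_APPROX_NONE)[0],key=cv2.contourArea)[:,0]
print("cap",circ(plane(im,c,.024,T)),c.min(0),c.max(0))
im,T=pickle.load(open("w3.pkl","rb"))
g=cv2.cvtColor(im["pixels"],cv2.COLOR_RGB2GRAY)
# mouth edge: bright rim -> dark inside
o,_,_=0,0,0
pts=[]
cu,cv_=(210+262/4,130+268/4)
for a in np.linspace(0,2*np.pi,120,endpoint=False):
    rr=np.arange(18,34,.25); u=(cu+rr*np.cos(a)).astype(np.float32);v=(cv_+rr*np.sin(a)).astype(np.float32)
    l=cv2.remap(g,u[None],v[None],1)[0].astype(float); d=l[4:]-l[:-4]; k=np.argmax(d>0.6*d.max()) if d.max()>25 else None
    if k is not None: pts.append((u[k+2],v[k+2]))
pts=np.array(pts)
for z in (.066,.068,.07): print("mouth",z,len(pts),circ(plane(im,pts,z,T)))
E
```

```text
cap (array([ 0.45069403, -0.21594099,  0.03660764]), np.float64(0.00034630867728766256)) [239 157] [317 233]
mouth 0.066 118 (array([0.59389424, 0.00573156, 0.02602568]), np.float64(0.0004279555619261282))
mouth 0.068 118 (array([0.59341372, 0.00587623, 0.02585538]), np.float64(0.00042510178439689005))
mouth 0.07 118 (array([0.5929332 , 0.0060209 , 0.02568509]), np.float64(0.00042224877428434553))
```

```bash
python3 - <<'E'
from look import *
import json
yaw=-.235
y=np.array([-np.sin(yaw),np.cos(yaw),0]); M=np.c_[np.cross(y,[0,0,-1]),y,[0,0,-1]]; Q=R.from_matrix(M).as_quat().tolist(); json.dump(Q,open("q.json","w"))
r.move_to([.4507,-.2158,.13],Q)
r.move_linear([.4507,-.2158,.053],Q,vel=.12); r.sleep(.2)
print(r.current_tool_pos(),r.current_contact_force())
r.set_gripper(0.2,squeeze=40); r.sleep(.1)
print(r.current_opening(),r.current_opening()*85,r.current_contact_force(),r.current_t())
look("w4");look("s4","side");look("c4","scene")
E
python3 -c "
import cv2,numpy as np
a=cv2.imread('pics/w4.png');b=cv2.imread('pics/s4.png')[140:260,250:410];c=cv2.imread('pics/c4.png')[180:300,210:370]
d=np.hstack([cv2.resize(b,(400,300)),cv2.resize(c,(400,300))]);cv2.imwrite('pics/m4.png',np.vstack([d,np.hstack([cv2.resize(a,(400,300)),np.zeros((300,400,3),np.uint8)])]))"
```

```text
[ 0.45106633 -0.2160037   0.0536702 ] [-0.09719834 -1.09673594  0.30125299]
0.4310936082686232 36.64295670283297 [-3.29363145 -1.34831751 14.78368434] 6.6667
```

View pics/m4.png

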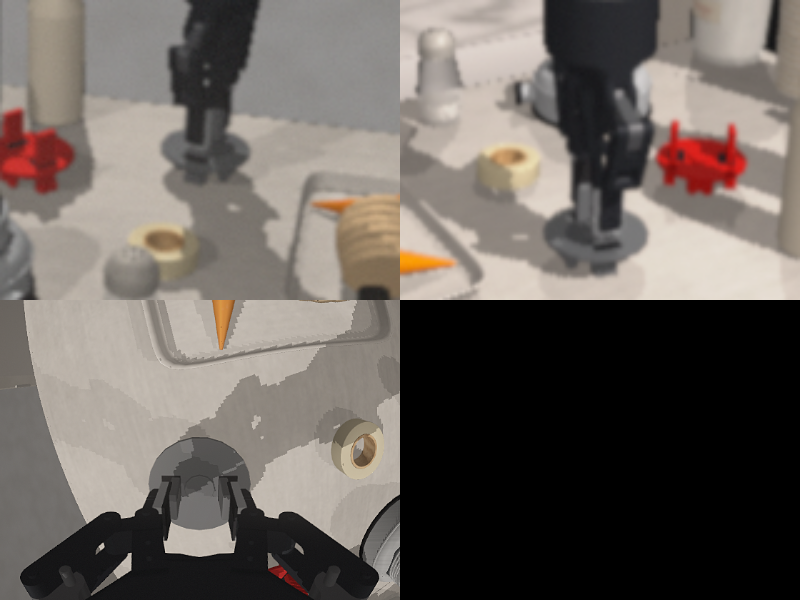

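```bash
python3 - <<'E'
from look import *
import json
Q=json.load(open("q.json"))
p=np.array(r.current_tool_pos()); print(p)
r.move_linear([p[0],p[1],.175],Q,vel=.12); r.sleep(.1)
look("w5a")
r.move_linear([.5938,.0062,.175],Q,vel=.15); r.sleep(.4)
print(r.current_tool_pos(),r.current_ee_rot(),Q,r.current_opening(),r.current_contact_force(),r.current_t())
look("w5");look("s5","side");look("c5","scene")
E
python3 -c "
import cv2,numpy as np
a=cv2.imread('pics/w5.png');b=cv2.imread('pics/s5.png')[130:280,140:340];c=cv2.imread('pics/c5.png')[110:260,190:390]
e=cv2.imread('pics/w5a.png')
d=np.hstack([cv2.resize(b,(400,300)),cv2.resize(c,(400,300))]);cv2.imwrite('pics/m5.png',np.vstack([d,np.hstack([cv2.resize(a,(400,300)),cv2.resize(e,(400,300))])]))"
```

```text
[ 0.45135473 -0.21649088  0.05417307]
[0.59379041 0.00613284 0.17501382] [ 1.17258581e-01  9.93101417e-01 -1.88740165e-06  1.80756432e-05] [0.11722981418427011, 0.9931048135349669, 0.0, 0.0] 0.4186602387548656 [ 0.14853529 -0.68129554 -1.33896856] 10.4417
```

View pics/m5.png

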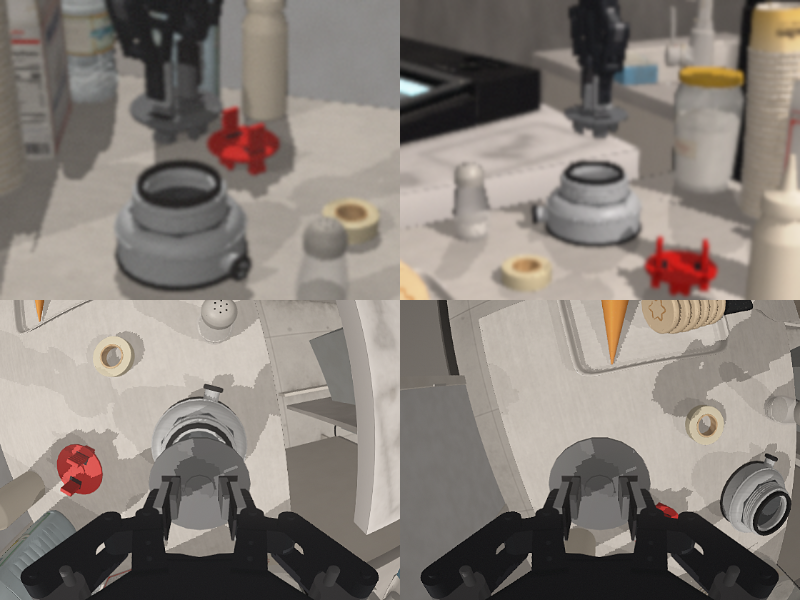

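The cap is held above the canister and looks level. I'll measure its centre and tilt in the hand against the ring, using all three cameras.

```bash
cat > meas.py <<'E'
import pickle
from h import *
from scipy.optimize import least_squares
def circ(p,r0=None):
    f=(lambda a:np.hypot(p[:,0]-a[0],p[:,1]-a[1])-(r0 or a[2]))
    s=least_squares(f,[*p.mean(0)[:2],.03],loss="soft_l1",f_scale=.001);return s.x.round(5),np.sqrt(np.mean(s.fun**2)).round(5)
E
python3 - <<'E'
from meas import *
tcp=np.array([.5938,.0061,.175])
for n in ("w5","s5","c5"):
    im,T=pickle.load(open(n+".pkl","rb"));P=cloud(im,T)
    d=np.hypot(P[...,0]-tcp[0],P[...,1]-tcp[1])
    q=P[(d<.042)&(P[...,2]>.09)&(P[...,2]<.155)]
    print(n,len(q),"zhist",np.histogram(q[:,2],bins=np.arange(.112,.156,.004))[0])
    m=((d<.042)&(P[...,2]>.132)&(P[...,2]<.154)).astype(np.uint8)
    f=P[(d<.040)&(d>.026)&(P[...,2]>.135)&(P[...,2]<.152)]
    A=np.c_[f[:,:2]-tcp[:2],np.ones(len(f))]; w=np.ones(len(f))
    for _ in range(8):
        s=np.linalg.lstsq(A*w[:,None],f[:,2]*w,rcond=None)[0]; w=1/(1+((f[:,2]-A@s)/.0015)**2)
    print(n,"flange plane",s.round(4),len(f))
    c=max(cv2.findContours(m,0,cv2.CHAIN_APPROX_NONE)[0],key=cv2.contourArea)[:,0]
    e=plane(im,c,s[2],T); k=abs(np.hypot(e[:,0]-tcp[0],e[:,1]-tcp[1])-.0375)<.005
    print("  centre",circ(e[k]),k.sum(), "fixedR",circ(e[k],.0375))
    # ring
    r_=P[(d<.045)&(P[...,2]>.0725)&(P[...,2]<.079)]
    if len(r_)>100: print("  ring",len(r_),r_.min(0).round(4),r_.max(0).round(4),np.median(r_,0).round(4))
E
```

```text
w5 11137 zhist [    0     0     0     0     0     0     0   761 10132   152]
w5 flange plane [-0.0033 -0.0002  0.1448] 5428
  centre (array([0.59301, 0.00647, 0.03678]), np.float64(0.00077)) 326 fixedR (array([0.59324, 0.00642, 0.03   ]), np.float64(0.00113))
  ring 796 [ 0.5584 -0.0252  0.0725] [0.5907 0.0408 0.077 ] [0.5661 0.013  0.0748]
s5 831 zhist [  0   0  23  49  56  13   0  67 542  55]
s5 flange plane [ 0.0008 -0.0054  0.1452] 383
  centre (array([0.59297, 0.01001, 0.03741]), np.float64(0.00104)) 58 fixedR (array([0.59298, 0.00999, 0.03   ]), np.float64(0.00105))
  ring 279 [ 0.5589 -0.0292  0.0725] [0.6297 0.043  0.077 ] [0.5949 0.0079 0.0748]
c5 375 zhist [  0   0  19  29  47  23   1  38 180  24]
c5 flange plane [0.0018 0.009  0.1448] 141
  centre (array([0.59209, 0.00367, 0.03723]), np.float64(0.00231)) 29 fixedR (array([0.5921 , 0.00358, 0.03   ]), np.float64(0.0023))
  ring 112 [ 0.5592 -0.031   0.0725] [0.6273 0.0388 0.0762] [0.5894 0.0012 0.0746]
```

```bash
cat > press.py <<'E'
from look import *
import json
Q=json.load(open("q.json"))
def force(n=4):
    f=[]
    for _ in range(n): f.append(r.current_contact_force()); r.sleep(.01)
    return np.mean(f,0)
E
python3 - <<'E'
from press import *
x,y=.5943,.0064
r.move_linear([x,y,.132],Q,vel=.1); r.sleep(.25)
b=force(8); np.save("bias.npy",b); print("bias",b.round(2),r.current_tool_pos())
z=.132
while z>.1105:
    z-=.001 if z>.125 else .0007
    r.move_linear([x,y,z],Q,vel=.03); r.sleep(.03); f=force(2)-b
    if z<.126: print(round(z,4),f.round(2),np.array(r.current_tool_pos()).round(4))
    if f[2]>4 or np.hypot(f[0],f[1])>5: print("stop");break
print(r.current_t())
E
```

```text
bias [ 0.05 -0.33 -0.57] [0.59447058 0.00641025 0.13245978]
0.125 [ 0.04  0.39 -0.09] [0.5943 0.0064 0.125 ]
0.1243 [-0.37  0.55 -0.08] [0.5943 0.0064 0.1243]
0.1236 [-0.04  0.06  0.59] [0.5943 0.0064 0.1236]
0.1229 [-0.13  0.67 -0.21] [0.5943 0.0064 0.1229]
0.1222 [-0.16  0.1   0.26] [0.5943 0.0064 0.1222]
0.1215 [-0.24  0.73  0.85] [0.5943 0.0064 0.1215]
0.1208 [0.01 0.47 0.21] [0.5943 0.0064 0.1208]
0.1201 [ 0.12  1.02 -0.75] [0.5943 0.0064 0.1201]
0.1194 [0.1  0.91 0.1 ] [0.5943 0.0064 0.1194]
0.1187 [-0.31 -0.11 -0.01] [0.5943 0.0064 0.1187]
0.118 [-0.43  0.21  0.24] [0.5943 0.0064 0.118 ]
0.1173 [-0.19  0.74  0.23] [0.5943 0.0064 0.1173]
0.1166 [-0.24  0.41  0.05] [0.5943 0.0064 0.1166]
0.1159 [-0.31 -0.76  0.21] [0.5943 0.0064 0.1159]
0.1152 [-0.21 -0.03 -0.11] [0.5943 0.0064 0.1152]
0.1145 [-0.29  0.79 -0.19] [0.5943 0.0064 0.1145]
0.1138 [ 0.06  0.23 -0.18] [0.5943 0.0064 0.1138]
0.1131 [-0.58  0.27  0.22] [0.5943 0.0064 0.113 ]
0.1124 [0.11 0.9  0.13] [0.5943 0.0064 0.1124]
0.1117 [ 0.29 -0.26 -0.45] [0.5943 0.0064 0.1117]
0.111 [ 0.03 -0.21  0.59] [0.5943 0.0064 0.111 ]
0.1103 [-0.06  0.5  -0.04] [0.5943 0.0064 0.1103]
19.8917
```

It slid into the mouth without contact. Now I'll press on the seal.

```bash
python3 - <<'E'
from press import *
b=np.load("bias.npy"); x,y=.5943,.0064; z=.1103; r_=0
while z>.100:
    z-=.0007 if r_<6 else .0004
    r.move_linear([x,y,z],Q,vel=.02); r.sleep(.04); f=force(3)-b; r_=f[2]
    print(round(z,4),f.round(2),np.array(r.current_tool_pos()).round(4))
    if f[2]>8.8 or np.hypot(f[0],f[1])>7: print("stop");break
r.sleep(.1); print((force(8)-b).round(2),r.current_opening(),r.current_t())
look("s6","side");look("c6","scene")
E
python3 -c "
import cv2,numpy as np
b=cv2.imread('pics/s6.png')[130:280,140:340];c=cv2.imread('pics/c6.png')[110:260,190:390]
cv2.imwrite('pics/m6.png',np.hstack([cv2.resize(b,(400,300)),cv2.resize(c,(400,300))]))"
```

```text
0.1096 [ 0.59  0.33 -0.08] [0.5943 0.0064 0.1096]
0.1089 [0.08 0.09 0.99] [0.5944 0.0064 0.109 ]
0.1082 [0.2  0.33 1.92] [0.5944 0.0064 0.1083]
0.1075 [-0.45  0.72  3.14] [0.5944 0.0064 0.1076]
0.1068 [-0.35  0.51  4.68] [0.5944 0.0064 0.1069]
0.1061 [-1.41  0.41  5.56] [0.5944 0.0064 0.1062]
0.1054 [-1.29  0.48  6.89] [0.5944 0.0064 0.1056]
0.105 [-1.3   0.47  8.19] [0.5944 0.0064 0.1053]
0.1046 [-1.96  0.17  8.25] [0.5944 0.0064 0.105 ]
0.1042 [-2.2  -0.09  8.75] [0.5945 0.0064 0.1047]
0.1038 [-2.03  0.36  9.72] [0.5945 0.0064 0.1043]
stop
[-2.04  0.91  9.83] 0.4194872392944785 23.5417
```

View pics/m6.png

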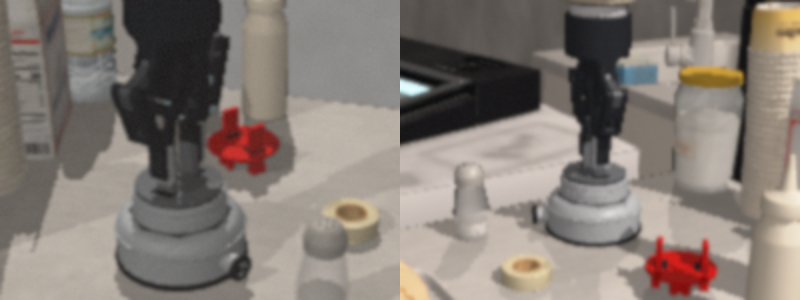

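9.8 N with the seal down about 4.7 mm, slope 2 N/mm as expected. I'll spread the tabs in steps and hold the force.

```bash
python3 - <<'E'
from press import *
b=np.load("bias.npy"); x,y=.5943,.0064; z=.1038
for o in (.45,.48,.51,.54,.57):
    r.set_gripper(o,squeeze=20); r.sleep(.05); f=force(3)-b
    print(o,round(r.current_opening(),3),f.round(2),round(z,4),r.current_t())
    if o<.53:
        for _ in range(3):
            if 0.5<f[2]<7.5:
                z-=min(.0012,(9-f[2])/2000); r.move_linear([x,y,z],Q,vel=.02); r.sleep(.04); f=force(3)-b; print("  adj",round(z,4),f.round(2))
    if f[2]>12: print("high");break
look("s7","side");look("w7")
E
python3 -c "
import cv2,numpy as np
b=cv2.imread('pics/s7.png')[130:280,140:340]
cv2.imwrite('pics/m7.png',np.hstack([cv2.resize(b,(400,300)),cv2.resize(cv2.imread('pics/w7.png'),(400,300))]))"
```

```text
0.45 0.454 [-1.86  0.57  8.54] 0.1038 23.9333
0.48 0.479 [-1.16  0.03  7.31] 0.1038 24.225
  adj 0.103 [-1.67  0.72  8.82]
0.51 0.508 [-1.54  0.98  7.95] 0.103 24.8333
0.54 0.539 [-1.22  0.26  7.82] 0.103 25.125
0.57 0.571 [-1.08  0.25  6.79] 0.103 25.4167
```

View pics/m7.png

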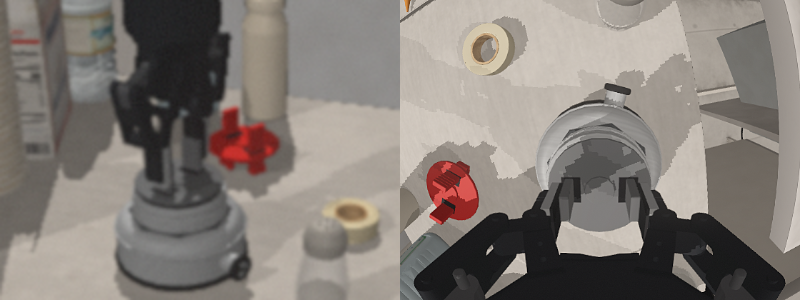

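```bash
python3 - <<'E'
from press import *
b=np.load("bias.npy"); x,y=.5943,.0064; z=.1025
r.move_linear([x,y,z],Q,vel=.02); r.sleep(.05); f=force(3)-b; print(f.round(2))
for o in (.60,.63,.67,.72,.78,.85):
    r.set_gripper(o); r.sleep(.05); f=force(3)-b
    print(o,round(r.current_opening(),3),f.round(2),round(z,4),r.current_t())
look("s8","side");look("w8")
E
python3 -c "
import cv2,numpy as np
b=cv2.imread('pics/s8.png')[130:280,140:340]
cv2.imwrite('pics/m8.png',np.hstack([cv2.resize(b,(400,300)),cv2.resize(cv2.imread('pics/w8.png'),(400,300))]))"
```

```text
[-0.78  0.33  6.93]
0.6 0.596 [-0.39 -2.68  1.98] 0.1025 26.1333
0.63 0.633 [ 0.06 -0.26  0.43] 0.1025 26.425
0.67 0.671 [-0.76  0.77  0.79] 0.1025 26.7167
0.72 0.72 [0.09 0.03 0.54] 0.1025 27.0167
0.78 0.779 [0.37 0.49 0.42] 0.1025 27.3167
0.85 0.853 [-0.37  0.42  0.76] 0.1025 27.625
```

View pics/m8.png

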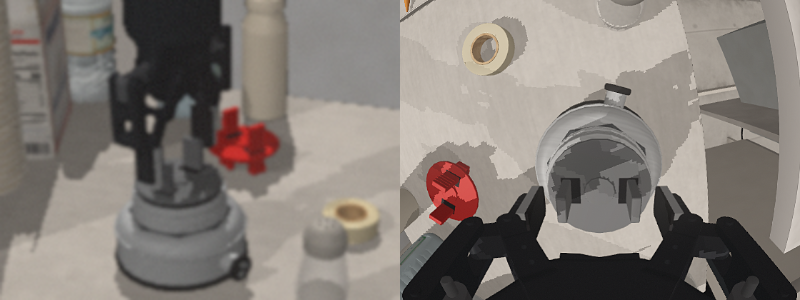

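Contact force is down to the noise level and both tabs stand clear of the pads. I'll retreat upward and measure the cap's height, tilt and tab spread.

```bash
python3 - <<'E'
from press import *
r.move_linear([.5943,.0064,.25],Q,vel=.12); r.sleep(.3)
print(r.current_tool_pos(),r.current_t())
look("w9");look("s9","side");look("c9","scene")
E
python3 - <<'E'
from meas import *
c0=np.array([.594,.0064])
yv=np.array([np.sin(.235),np.cos(.235)])
for n in ("w9","s9","c9"):
    im,T=pickle.load(open(n+".pkl","rb"));P=cloud(im,T)
    d=np.hypot(P[...,0]-c0[0],P[...,1]-c0[1])
    f=P[(d<.036)&(P[...,2]>.062)&(P[...,2]<.090)]
    A=np.c_[f[:,:2]-c0,np.ones(len(f))]; w=np.ones(len(f))
    for _ in range(8):
        s=np.linalg.lstsq(A*w[:,None],f[:,2]*w,rcond=None)[0]; w=1/(1+((f[:,2]-A@s)/.0015)**2)
    print(n,"flange plane",s.round(4),len(f))
    t=P[(d<.035)&(P[...,2]>s[2]+.0235)&(P[...,2]<.115)]; u=(t[:,:2]-c0)@yv
    print("  tabs",len(t),"z",np.median(t[:,2]).round(4),"u",np.percentile(u,[1,99]).round(4),"inner",u[u<0].max().round(4) if (u<0).any() else None,u[u>0].min().round(4))
    h=max(cv2.findContours(((d<.0385)&(abs(P[...,2]-s[2])<.003)).astype(np.uint8),0,cv2.CHAIN_APPROX_NONE)[0],key=cv2.contourArea)[:,0]
    e=plane(im,h,s[2],T); e=e[np.hypot(e[:,0]-c0[0],e[:,1]-c0[1])>.034]; print("  flange centre",circ(e,.0375),len(e))
a=cv2.imread('pics/w9.png')[110:290,180:380];b=cv2.imread('pics/s9.png')[130:280,140:340];c=cv2.imread('pics/c9.png')[130:280,190:390]
cv2.imwrite('pics/m9.png',np.hstack([cv2.resize(i,(266,240)) for i in (a,b,c)]))
E
```

```text
[0.59421877 0.00640698 0.24970507] 29.4
w9 flange plane [ 0.0014 -0.0033  0.0763] 4077
  tabs 330 z 0.104 u [-0.026   0.0252] inner -0.0196 0.0187
  flange centre (array([0.59384, 0.00641, 0.03   ]), np.float64(0.00106)) 220
s9 flange plane [ 0.0058 -0.0049  0.0768] 753
  tabs 84 z 0.1034 u [-0.0246  0.0271] inner -0.0175 0.0198
  flange centre (array([0.59402, 0.00878, 0.03   ]), np.float64(0.00146)) 85
c9 flange plane [0.008  0.0036 0.0766] 277
  tabs 40 z 0.1033 u [-0.0283  0.0249] inner -0.0212 0.017
  flange centre (array([0.59216, 0.00368, 0.03   ]), np.float64(0.00172)) 46
```

View pics/m9.png

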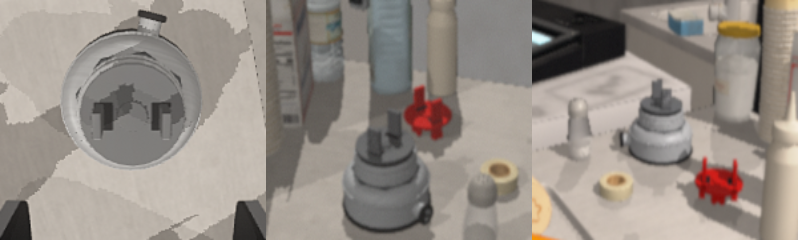

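```bash
python3 -c "
from cell import r
r.hand_in(); print(r.current_t(), r.current_contact_force())"
```

```text
the job is handed in; nothing more can be done
the job is handed in; nothing more can be done
```

The cap is closed on the canister and the job is handed in, with the arm clear at 29.4 s of robot time. No verdict is reported, so these are my own last checks.

**What I did:** I took the grey cap by its tabs, pinched them and lifted it. I lowered it into the mouth without any measurable contact and pressed the seal to 9.8 N. I then let the tabs spread in steps, with the pressing force staying at about 7 to 9 N until the pads let go, and retreated upward.

**Last checks:**

| Check | Measured | Required |
|---|---|---|
| Height of cap_mid | about 78.5 mm | 70–91 mm |
| Tilt | under 0.01 rad | under 0.06 rad |
| Tab outer span | 51–53 mm | 52 mm when free |
| Distance from canister axis | under 1 mm (wrist camera) | under 4 mm |

- **Caught under the rim:** the cap sat about 1 mm higher than when pressed, with the seal still about 3 mm down. That fits the catches holding it.
- **Disagreement:** the scene and side cameras put the cap centre 2.4 and 3.3 mm from the wrist camera's estimate. Each shifts in the same direction when it looks at the canister ring, so I took this as calibration error and used the wrist view.
- **Mill and tape:** the arm never went near the salt mill or the tape roll. They look untouched in the pictures, but I did not measure them.

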